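# Pack the last low gilded planter and sweep the height bar

### The job

Fill the one empty place of the wooden packing box: pick the low hexagonal planter from the row on the table and set it gently down in that place, upright on the cork pad, so that it does not stand above the rim. Then check the packing: slide the dark steel bar by its wooden knob along the rails over the whole box, from the end where it is parked right to the other end, and let go.

Things in the scene. Friction and masses are not known exactly. Their poses are not given: they have to be found in the camera images.
- box: Open plywood packing box, fixed. Origin: centre of underside; y along its length, z up. Outside 134 (x) by 240 (y), rim 80 high, floor 8, walls 6 thick. Three places, centred at y = -78, 0, +78, each 122 (x) by 72 (y), divided by 6 mm walls; two hold low planters, one is empty. Steel rails, flush with the rim, 384 long in y, run along both long walls (outer faces x = +-75).
- pad: Cork pad, 114 (x) by 66 (y) by 3 mm thick, fixed on the floor of the box's empty place and nearly filling it: it marks the place to fill. Origin: centre of its underside, 8 above the table; axes as the box's.
- planter: Low hexagonal charcoal concrete pot, gilded upper edge, 50 mm across flats, 58 across corners, 55 high, hollow, 110 to 180 g. Stands in a row beyond the box with a look-alike tall one (92 high, would protrude), a round dish (84 wide) and a clear cup, centres 110 or more apart. Origin: centre of underside, z up; flats face its x axis and every 60 degrees from it.
- bar_knob (a point): Upright wooden knob, 22 mm diameter, 45 high, amid the dark steel height bar; point on its axis, 17 below its top, 28 above the bar, 123 above the table. Bar: 152 (x) by 24 (y), 12 thick, 3 above the rim; slides along the box's y between stops at knob y = +165 and -165, friction about 2 N, stays where left. Starts 0 to 15 from the +165 stop. A taller planter in the box blocks it.

How it is judged:
By the outcome, as a careful person would: the job done as asked, in the order asked, and still so for the second after the job is handed in, with the robot touching nothing.
It also fails if it takes over 48 s, if anything falls off the work surface, if the arm or the gripper's body presses on something with over 40 N, if the wrist force passes 120 N, or if a joint passes its speed limit or range.

### The arm

A 6-joint arm with a two-finger parallel gripper is mounted at the origin on the work surface. World frame = base frame: x ahead of the robot, y to its left, z up, the work surface at z = 0. Lengths are in mm, angles in degrees, forces in N, time in s.
With the tool pointing down it reaches from about 350 to 850 mm from the base axis. Payload 8.1 kg.
Tool frame: the origin (TCP) lies between the finger pads; the fingertips stand ahead of it and the grasp point (between the pads) lies 2 mm behind it (nose_length is the z of the fingertips in the tool frame, in mm); z points along the fingers, y is the direction in which the jaws open and shut (so a half turn about z gives the same grasp; the last joint's range is limited). The gripper opens to 85 mm and grips with 20 to 120 N. Pads are 22 mm wide; open, the fingers measure 114 mm over their backs; the gripper's body (76 mm by 85 mm) begins 54 mm behind the grasp point. The pads swing forward as they close: fully open they stand 13 mm farther back than shut.
Start: joints at [62.143, 7.471, 85.268, -0, 87.261, -4.893], TCP at [234.073, 552.463, 248.292] pointing down, gripper open.
Joint ranges: [-169.43, 169.43], [-51.17, 129.36], [1.28, 143.12], [-76.62, 256.62], [0, 156.53], [-152.29, 152.29]. Speed limits (degrees/s): [136.94, 136.94, 159.86, 180, 180, 180].

### API

Orientations are given as [roll, pitch, yaw] about the fixed x, y, z axes, in that order (R = Rz(yaw) Ry(pitch) Rx(roll)).
In Python, from bench import * gives the robot as it stands.
- The arm moves only by the tool jog_arm, never from a script. Its argument "plan" is a list of rows, each a list of 3 entries, a list of its own where there are three numbers: the turn, a rotation vector about the tool's x, y, z in degrees, then the shift along the tool's x, y, z in m, then the gripper's target within -1 to 1 (fully open at 1, half-way at 0, shut at -1). A call has 1 to 12 rows; each row is the pose to reach, as a shift and turn from the pose commanded when the call began, along the tool's axes at that moment; what a row does not reach only later rows make up. A row lasts 1/8 s, in which the tool goes at most 62.5 mm and 10.7 degrees, less where a joint would pass 70% of its speed; a pose out of reach is approached as far as the arm can. A call with a gripper value outside its range is refused whole. The fingers move at their own pace and stop on an object; "force" is the grip in N (left out, the last holds). Time passes only in rows, so rows that repeat a pose let the fingers close. It gives the time, the measured TCP pose, the force and the opening at its end, in the units of the state.
- sense(): the state, without advancing time (a new reading comes with each control period).
- snapshot(name): name is "side" or "top" or "wrist"; returns (picture, depth): 400x640x3 uint8, blue, green, red; 400x640 float32, mm along the optical axis (not along the pixel's ray), 0 where there is no reading.
- camera_info(name): a dict with "fov_y" (degrees; the focal length in pixels is half the picture's height over the tangent of half this angle, whatever the lens; pixels are square), "cx", "cy" (the principal point, pixels), "dist_coeffs" ([k1, k2, p1, p2, k3] as OpenCV has them; the pictures are not rectified), "origin" and "orientation" of the camera in the world. Camera axes: x right, y down, z forward; pixel columns grow to the right and rows downward; lengths in mm; the calibration is good to about 2 mm. A picture is of the moment at which its call begins: read the wrist's pose just before it. camera_info takes no time and is no camera call; for the wrist camera it gives the pose at the moment of the call.
- hand_in(): hands the job in, once; it reports no verdict.
The state is a dict: "time": time; "joint_pos": joint angles; "qd": joint speeds; "joint_efforts": joint torques, N m; "tool_pos": TCP position; "tcp_rot": TCP orientation; "ft_force": force on the tool from outside, world axes, zero at the start; "wrist_torque": the same for the moment, N m; "finger_gap": finger opening in mm.
Only numpy, scipy, OpenCV 4.12 (cv2) and the standard library are available. Lean on these libraries where they do the work, as an engineer would, in place of code of your own. Each camera call takes 0.05 s, during which the arm holds its last target.

## Working session

There is one attempt and no reset: what is moved stays moved. The work goes in short steps, Python scripts to look and compute and a tool call to move; the robot and the scene stay as the last step left them, time stands still between calls to the robot, and variables do not carry over. Pictures are saved under pics/ and viewed, and the job is handed in when it is done.

Besides the shell and the picture viewer there is one more tool, called after ">>>" as name(argument=value, ...) on one line, values as JSON. jog_arm: Moves the arm, as the interface text tells. Its arguments: {"type":"object","properties":{"plan":{"type":"array","items":{"type":"array"}},"force":{"type":"number"}},"required":["plan"]}

```bash
ls; mkdir -p pics
python3 - <<'E'
from bench import *
import cv2, json
import numpy as np
s=sense()
print({k:np.round(v,2).tolist() if not isinstance(v,(int,float)) else v for k,v in s.items()})
for n in ("side","top","wrist"):
    print(n,camera_info(n))
    p,d=snapshot(n)
    cv2.imwrite(f"pics/{n}0.png",p); np.save(f"pics/{n}0.npy",d)
try:
    print(nose_length)
except Exception as e: print(e)
E
```

```text
pics
{'time': 0.0, 'joint_pos': [62.14, 7.52, 85.33, 0.0, 87.26, -4.89], 'qd': [0.03, 0.02, 0.04, -0.05, 0.03, 0.03], 'joint_efforts': [-0.0, -56.94, -50.06, -0.0, 0.01, -0.0], 'tool_pos': [233.8, 552.0, 247.21], 'tcp_rot': [-179.89, -0.01, 157.04], 'ft_force': [-0.44, 0.44, 0.44], 'wrist_torque': [-0.05, 0.01, -0.05], 'finger_gap': 85.56910921152439}
side {'fov_y': 51.532425323159686, 'cx': 321.363005833264, 'cy': 201.50542783505188, 'dist_coeffs': array([0.01982095, 0.        , 0.        , 0.        , 0.        ]), 'origin': array([379.62084843, 542.58456273, 455.80746769]), 'orientation': array([-121.65693538,   -0.99685703, -158.43963447])}
top {'fov_y': 44.55048800624006, 'cx': 313.9691236822289, 'cy': 193.4417774624847, 'dist_coeffs': array([-0.09585793,  0.        ,  0.        ,  0.        ,  0.        ]), 'origin': array([400.99727332,   9.55555748, 941.84352921]), 'orientation': array([-168.33751218,    0.28436587,  -87.3417174 ])}
wrist {'fov_y': 67.51056827033348, 'cx': 323.8849966241865, 'cy': 200.73025144651777, 'dist_coeffs': array([-0.02395825,  0.        ,  0.        ,  0.        ,  0.        ]), 'origin': array([162.13167131, 582.57369703, 373.09069381]), 'orientation': array([1.62352628e+02, 1.14644376e-01, 6.70081078e+01])}
17.0
```

View pics/side0.png

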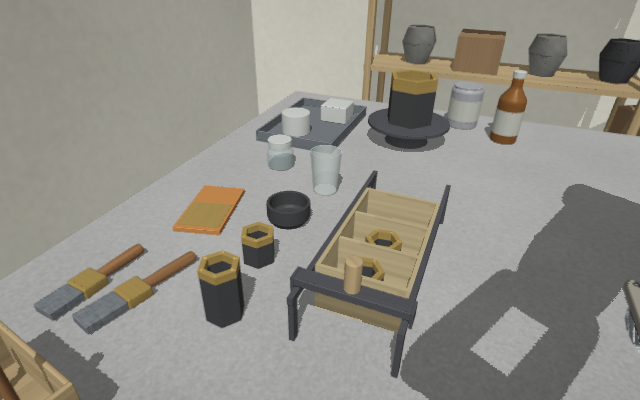

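View pics/top0.png

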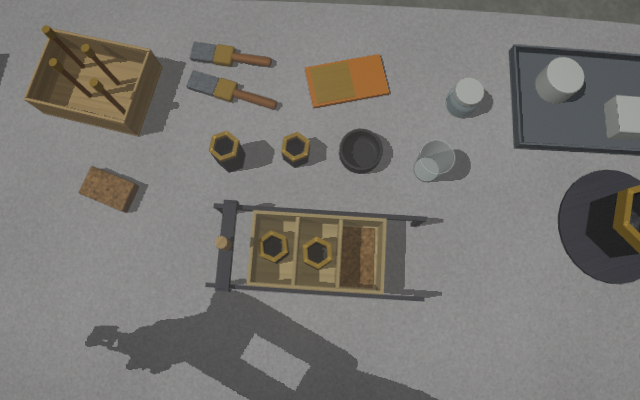

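View pics/wrist0.png

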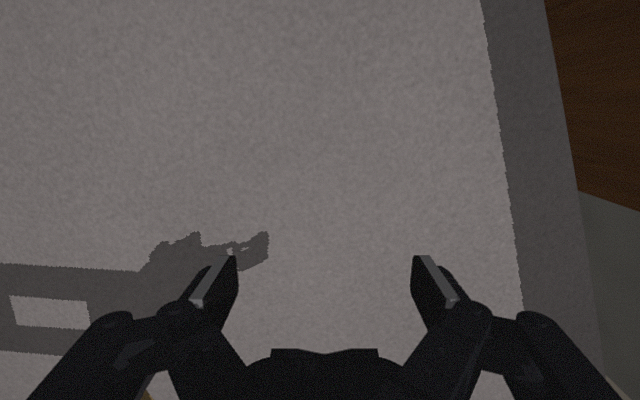

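The top view shows the row: the tall planter at (226,148), the low planter at (295,149), the dish at (361,151) and the cup at (433,162). In the box, filled places are at (273,246) and (317,252), and the empty place with the cork pad is at about (360,255). The bar is parked on the left, with its knob at (221,242). The side view agrees: low planter rim at (258,232), knob at (353,275).

```bash
cat > h.py <<'E'
from bench import *
import numpy as np, cv2
from scipy.spatial.transform import Rotation as Ro
def cam(n,info=None):
    c=info or camera_info(n); f=200/np.tan(np.radians(c['fov_y']/2))
    K=np.array([[f,0,c['cx']],[0,f,c['cy']],[0,0,1]])
    return K,np.array(c['dist_coeffs']),np.array(c['origin']),Ro.from_euler('xyz',c['orientation'],degrees=True).as_matrix()
def ray(C,uv):
    K,D,o,R=C; p=cv2.undistortPoints(np.array(uv,float).reshape(-1,1,2),K,D)[:,0]
    return np.c_[p,np.ones(len(p))]@R.T
def onz(C,uv,z):
    d=ray(C,uv); return C[2]+d*((z-C[2][2])/d[:,2])[:,None]
def proj(C,P):
    K,D,o,R=C; P=(np.atleast_2d(P)-o)@R
    return cv2.projectPoints(P,np.zeros(3),np.zeros(3),K,D)[0][:,0]
def tri(C1,uv1,C2,uv2):
    a=ray(C1,[uv1])[0];b=ray(C2,[uv2])[0]
    s=np.linalg.lstsq(np.c_[a,-b],C2[2]-C1[2],rcond=None)[0]
    p=C1[2]+a*s[0];q=C2[2]+b*s[1]
    return (p+q)/2,np.linalg.norm(p-q)
def points(C,d,uv):
    # depth points
    uv=np.array(uv); r=ray(C,uv); z=d[uv[:,1].astype(int),uv[:,0].astype(int)]
    return C[2]+r*z[:,None]
E
python3 - <<'E'
from h import *
for n in("top","side"):
    p=cv2.imread(f"pics/{n}0.png"); C=cam(n); d=np.load(f"pics/{n}0.npy")
    hsv=cv2.cvtColor(p,cv2.COLOR_BGR2HSV)
    m=cv2.inRange(hsv,(15,140,50),(30,255,255))
    cs,h=cv2.findContours(m,cv2.RETR_EXTERNAL,cv2.CHAIN_APPROX_NONE)
    for c in cs:
        if cv2.contourArea(c)>100:
            (x,y),r=cv2.minEnclosingCircle(c); M=cv2.moments(c)
            print(n,cv2.boundingRect(c),round(cv2.contourArea(c)),(round(x,1),round(y,1)),round(r,1))
    # depth of whole -> world height map centre
    vv,uu=np.mgrid[0:400,0:640]; uv=np.c_[uu.ravel(),vv.ravel()]
    P=points(C,d,uv).reshape(400,640,3); np.save(f"pics/P_{n}.npy",P)
    for q in ([(221,242),(273,246),(360,255),(226,134),(285,149),(330,150)] if n=="top" else [(353,262),(258,228),(400,200)]):
        print(q,P[q[1],q[0]].round(1))
    cv2.imwrite(f"pics/{n}0z.png",cv2.resize(p[180:330,200:460] if n=="top" else p[170:370,180:460],None,fx=2.8,fy=2.8,interpolation=cv2.INTER_CUBIC))
E
```

```text
top (303, 237, 28, 32) 601 (316.6, 252.5) 15.6
top (260, 231, 28, 31) 152 (273.0, 246.0) 15.3
top (613, 185, 27, 68) 916 (638.5, 218.5) 33.5
top (309, 55, 80, 51) 2690 (348.2, 80.1) 41.3
(221, 242) [477.2 170.6 141.2]
(273, 246) [486.6  96.2  13.8]
(360, 255) [477.6 -70.1   8. ]
(226, 134) [681.1 189.   88.1]
(285, 149) [666.8  81.2  55.5]
(330, 150) [686.3  -4.8  -3. ]
side (173, 186, 70, 49) 1942 (208.0, 209.5) 39.7
(353, 262) [478.9 174.9 139.4]
(258, 228) [684.9  43.6  45.8]
(400, 200) [ 475.3 -101.7   70.4]
```

View pics/top0z.png

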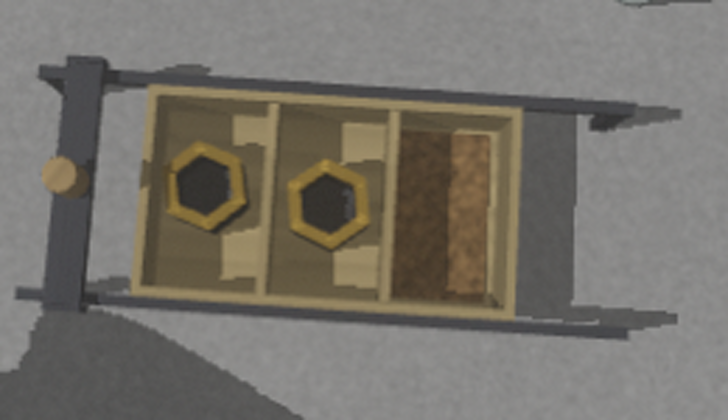

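View pics/side0z.png

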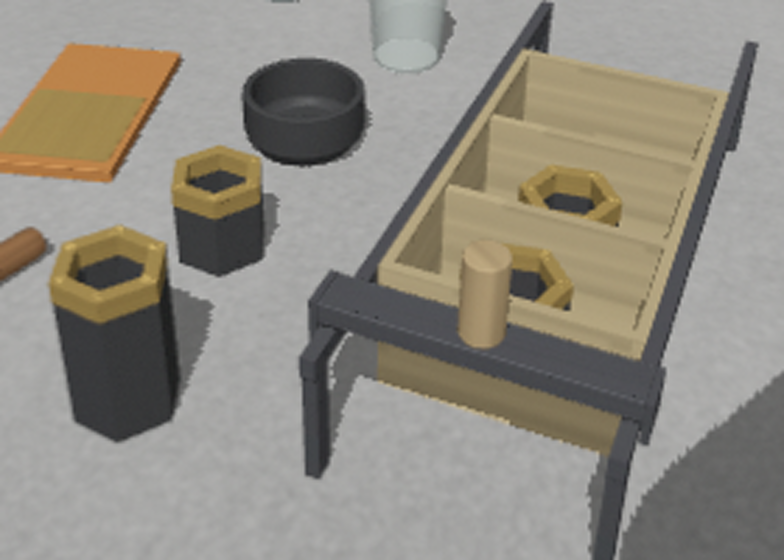

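The top zoom shows the rim corners (crop px, about (150,84), (522,107), (516,319), (133,292)) and the empty cork place on the right. Next I zoom on the low planter in both views and fit the rim.

Run:
```python
from h import *
p=cv2.imread("pics/top0.png"); q=cv2.imread("pics/side0.png")
a=cv2.resize(p[120:180,260:330],None,fx=8,fy=8,interpolation=cv2.INTER_CUBIC)
b=cv2.resize(q[215:275,228:288],None,fx=8,fy=8,interpolation=cv2.INTER_CUBIC)
cv2.imwrite("pics/a.png",a);cv2.imwrite("pics/b.png",b)
C=cam("top");o=np.array([200,180])
c=np.array([(150,84),(522,107),(516,319),(133,292)])/2.8+o
W=onz(C,c,80);print(W.round(1), W.mean(0).round(1))
e=W[0]-W[1]; print(np.linalg.norm(e),np.linalg.norm(W[3]-W[2]),np.linalg.norm(W[0]-W[3]),np.linalg.norm(W[1]-W[2]))
for v in(W[0]-W[1],W[3]-W[2]): print(np.degrees(np.arctan2(v[1],v[0])))
for v in(W[0]-W[3],W[1]-W[2]): print(np.degrees(np.arctan2(v[1],v[0])))
```

```text
[[ 543.3  128.9   80. ]
 [ 539.2 -109.3   80. ]
 [ 405.9 -108.3   80. ]
 [ 411.5  130.5   80. ]] [475.   10.4  80. ]
238.27797883821282 238.81526877281112 131.80328769726003 133.32030765949293
89.02343969713324
88.66037461139747
-0.6837942308735414
-0.4582743756394201
```

View pics/a.png

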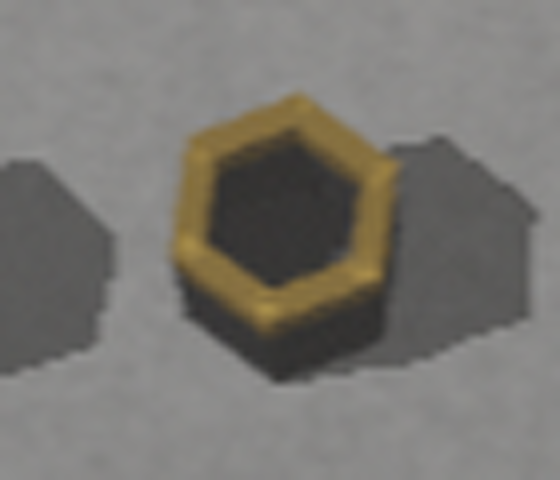

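View pics/b.png

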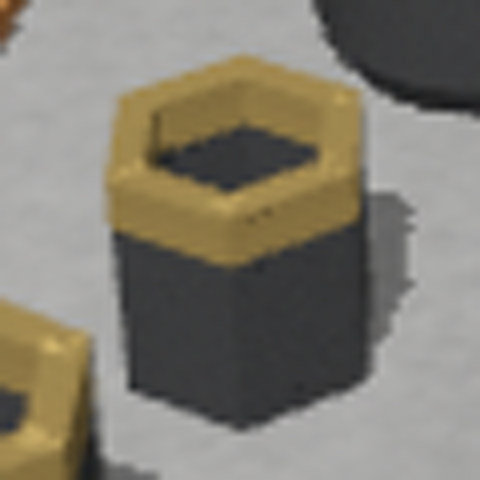

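Run:
```python
from h import *
C=cam("top");S=cam("side")
t=np.array([(300,93),(398,162),(381,280),(265,327),(173,248),(188,138)])/8+[260,120]
s=np.array([(243,55),(362,93),(360,180),(230,210),(107,180),(122,95)])/8+[228,215]
W=onz(C,t,55);print(W.round(1));c=W.mean(0);print("centre",c.round(1))
v=(W-c)[:,:2];print(np.hypot(*v.T).round(1),np.degrees(np.arctan2(v[:,1],v[:,0])).round(1))
Ws=onz(S,s,55);print("side",Ws.mean(0).round(1));v=(Ws-Ws.mean(0))[:,:2];print(np.hypot(*v.T).round(1),np.degrees(np.arctan2(v[:,1],v[:,0])).round(1))
print(tri(C,proj(C,c)[0],S,proj(S,Ws.mean(0))[0]))
# box and knob
a=np.array([65,162])/2.8+[200,180];print("knobtop z140",onz(C,[(59/2.8+200,175/2.8+180)],140))
print("knob tri",tri(C,(59/2.8+200,175/2.8+180),S,(180+485/2.8,170+255/2.8)))
# box rim corners side: 
sc=np.array([(527,50),(727,93),(378,266),(640,358)])/2.8+[180,170];print(onz(S,sc,80).round(1))
# bar in depth
P=np.load("pics/P_top.npy");
for (lo,hi,name) in ((85,98,"bar"),(125,150,"knob")):
    m=(P[...,2]>lo)&(P[...,2]<hi)&(abs(P[...,0]-475)<90)&(P[...,1]>130)&(P[...,1]<210)
    q=P[m];print(name,len(q),np.median(q,0).round(1),q.min(0).round(1),q.max(0).round(1))
m=(P[...,2]>5)&(P[...,2]<16)&(abs(P[...,0]-475)<50)&(P[...,1]<-40)&(P[...,1]>-95)
print("pad z",np.median(P[m],0))
```

```text
[[702.5  59.4  55. ]
 [686.4  35.2  55. ]
 [657.1  37.8  55. ]
 [644.4  64.5  55. ]
 [662.8  87.4  55. ]
 [690.1  85.5  55. ]]
centre [673.9  61.6  55. ]
[28.7 29.2 29.1 29.6 28.  28.8] [  -4.4  -64.7 -125.2  174.4  113.4   55.7]
side [673.3  64.4  55. ]
[28.7 28.4 30.6 25.7 29.  29. ] [ -63.3 -126.1  171.9  115.7   55.6   -5.7]
(array([674.71816284,  61.82514383,  52.84348913]), np.float64(0.36800468944068687))
knobtop z140 [[476.5377405  170.64852715 140.        ]]
knob tri (array([478.18328009, 171.34539253, 137.85576033]), np.float64(2.912306614435545))
[[ 536.1 -104.9   80. ]
 [ 407.2 -102.1   80. ]
 [ 544.2  132.3   80. ]
 [ 411.5  145.1   80. ]]
bar 1181 [466.8 170.2  94.3] [398.2 157.5  85.2] [557.7 185.9  98. ]
knob 152 [477.1 170.2 139. ] [466.5 160.8 125.6] [487.5 181.6 143. ]
pad z [474.4539462  -67.40964875  10.12262993]
```

```bash
cat >> h.py <<'E'
def mv(p0,yaw0,p1,yaw1):
    "tool-frame shift (m) and turn z for tool-down pose, yaw in deg"
    R=Ro.from_euler('xyz',[180,0,yaw0],degrees=True).as_matrix()
    return (R.T@(np.array(p1)-p0)/1000).round(4), -(((yaw1-yaw0)+180)%360-180)
E
python3 -c "
from h import *
print(mv([234.07,552.46,248.29],157.036,[674,62.5,205],115.3))"
```

```text
(array([-0.5962, -0.2795,  0.0433]), 41.73599999999999)
```

>>> jog_arm(plan=[[[0,0,10],[-0.05,-0.023,0.003],1],[[0,0,20],[-0.1,-0.047,0.007],1],[[0,0,30],[-0.15,-0.07,0.01],1],[[0,0,41.7],[-0.2,-0.094,0.015],1],[[0,0,41.7],[-0.25,-0.117,0.02],1],[[0,0,41.7],[-0.3,-0.14,0.025],1],[[0,0,41.7],[-0.35,-0.164,0.03],1],[[0,0,41.7],[-0.4,-0.187,0.035],1],[[0,0,41.7],[-0.45,-0.211,0.038],1],[[0,0,41.7],[-0.5,-0.234,0.04],1],[[0,0,41.7],[-0.55,-0.258,0.043],1],[[0,0,41.7],[-0.5962,-0.2795,0.0433],1]], force=40)

```text
time: 1.65
tool_pos: [674.7, 60.8, 204.1]
tcp_rot: [-179.9, -0.0, 115.3]
ft_force: [-0.0, 0.2, -0.2]
finger_gap: 85.3
```

Run:
```python
from h import *
s=sense();print(s['time'],s['tool_pos'].round(2),s['tcp_rot'].round(2))
c=camera_info("wrist");p,d=snapshot("wrist")
cv2.imwrite("pics/w1.png",p);np.save("pics/w1.npy",d)
C=cam("wrist",c);print(c['origin'],c['orientation'])
print(proj(C,[[674,62,55],[674,62,0],[s['tool_pos'][0],s['tool_pos'][1],s['tool_pos'][2]]]))
```

```text
1.65 [674.69  60.75 204.13] [-1.7994e+02 -3.0000e-02  1.1531e+02]
[641.22195749 130.92830935 329.92587883] [1.62367279e+02 4.77748476e-02 2.52830814e+01]
[[324.33501418 189.66819709]
 [324.30573894 176.61871347]
 [324.70925419 275.70373057]]
```

View pics/w1.png

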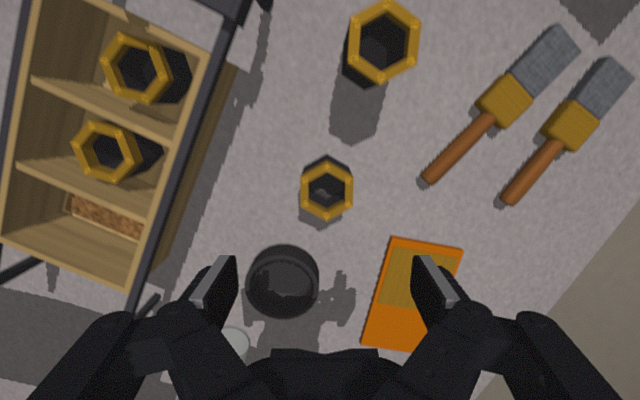

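The low planter's rim is at about (327,188), with its left and right flats square to the jaws. The dish is at (283,281), clear of the planter. I refine the centre and yaw from this view.

```bash
cat > hexr.py <<'E'
from h import *
def hexfit(p,roi):
    x,y,w,h=roi; m=cv2.inRange(cv2.cvtColor(p,cv2.COLOR_BGR2HSV),(12,110,40),(35,255,255))
    mm=np.zeros_like(m);mm[y:y+h,x:x+w]=m[y:y+h,x:x+w]
    mm=cv2.morphologyEx(mm,cv2.MORPH_CLOSE,np.ones((3,3)))
    c=max(cv2.findContours(mm,cv2.RETR_EXTERNAL,cv2.CHAIN_APPROX_NONE)[0],key=cv2.contourArea)
    hl=cv2.convexHull(c)
    for e in np.arange(1,8,.25):
        a=cv2.approxPolyDP(hl,e,True)
        if len(a)<=6: break
    return a[:,0]
E
python3 - <<'E'
from hexr import *
p=cv2.imread("pics/w1.png")
import bench
C=(cam("wrist")) # arm unmoved
a=hexfit(p,(285,145,85,90));print(a.tolist())
W=onz(C,a,55);c=W.mean(0);v=(W-c)[:,:2]
print(c.round(1),np.hypot(*v.T).round(1),(np.degrees(np.arctan2(v[:,1],v[:,0]))%60).round(1))
T=cam("top")
for z in (50,53,55,57): print(z,onz(C,proj(C,c),z).round(1)[0], onz(T,proj(T,[673.9,61.6,55]),z).round(1)[0])
print(tri(C,proj(C,c)[0],T,proj(T,[673.9,61.6,55])[0]))
b=cv2.resize(p[:300,:260],None,fx=2.5,fy=2,interpolation=cv2.INTER_CUBIC)
cv2.imwrite("pics/w1b.png",cv2.resize(p[:295,:260],None,fx=2,fy=2,interpolation=cv2.INTER_CUBIC))
E
```

```text
[[326, 159], [352, 176], [352, 205], [328, 220], [300, 205], [300, 177]]
[679.1  56.   55. ] [30.4 28.  28.6 29.9 29.2 28.2] [55.8 56.1 55.2 58.4 54.4 56.5]
50 [679.7  54.8  50. ] [675.4  61.9  50. ]
53 [679.4  55.5  53. ] [674.5  61.7  53. ]
55 [679.1  56.   55. ] [673.9  61.6  55. ]
57 [678.8  56.5  57. ] [673.3  61.5  57. ]
(array([675.19110758,  59.56258919,  61.33809888]), np.float64(7.083451002385596))
```

View pics/w1b.png

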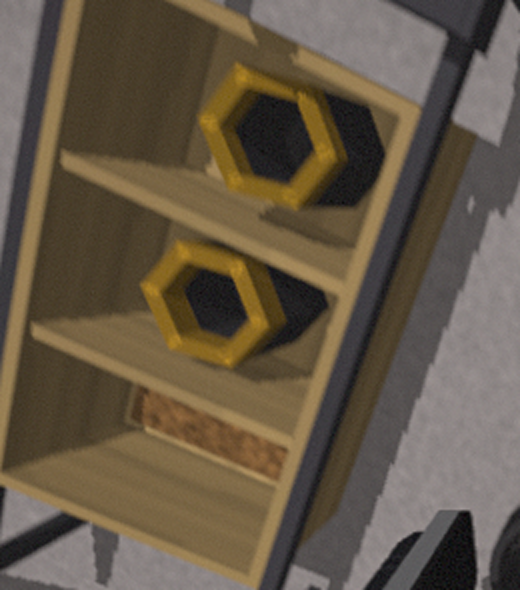

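The wrist and top views disagree by about 7 mm, possibly because the arm was not yet settled. I take the picture again.

Run:
```python
from hexr import *
s=sense();print(s['time'],s['tool_pos'].round(2),s['tcp_rot'].round(2),s['qd'].round(2))
c=camera_info("wrist");p,d=snapshot("wrist");cv2.imwrite("pics/w2.png",p)
C=cam("wrist",c);print(c['origin'],c['orientation'])
a=hexfit(p,(285,145,85,90));print(a.tolist())
W=onz(C,a,55);w=W.mean(0);v=(W-w)[:,:2]
print(w.round(1),np.hypot(*v.T).round(1),(np.degrees(np.arctan2(v[:,1],v[:,0]))%60).round(1))
P=points(C,d,a); 
# check reprojection of box corners from top view
m=cv2.inRange(cv2.cvtColor(p,cv2.COLOR_BGR2HSV),(12,110,40),(35,255,255))
ys,xs=np.nonzero(m[145:235,285:370]);Q=points(C,d,np.c_[xs+285,ys+145]);Q=Q[Q[:,2]>30];print("depth rim med",np.median(Q,0),len(Q))
print(onz(C,[(5,237),(130,288),(212,52)],80).round(1))
t=camera_info("top");T=cam("top");p,d=snapshot("top");cv2.imwrite("pics/t2.png",p)
```

```text
1.7 [677.41  55.25 203.5 ] [-1.7995e+02  1.5000e-01  1.1511e+02] [ 2.26 -2.69  3.75 -0.1  -1.26  4.84]
[644.02431208 125.88771529 329.0708048 ] [1.62185777e+02 3.87613295e-02 2.50804698e+01]
[[327, 152], [351, 167], [352, 187], [351, 199], [324, 212], [300, 199], [299, 169]]
[678.6  63.2  55. ] [30.3 26.  21.9 25.8 28.6 31.6 31.6] [59.1  3.9 17.3 49.9 45.3 53.2 58. ]
depth rim med [675.21303526  62.09809137  55.23614279] 1506
[[ 421.8 -106.    80. ]
 [ 544.  -108.4   80. ]
 [ 550.4  124.8   80. ]]
```

View pics/t2.png

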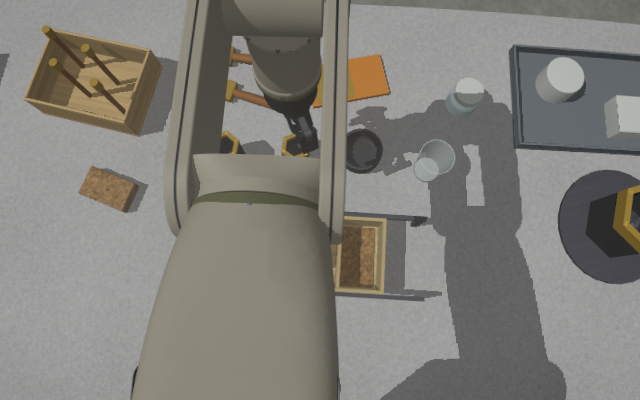

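The arm had overshot and was still moving in both pictures. I lower it a little, let it settle, and look again.

>>> jog_arm(plan=[[[0,0,0],[0,0,0.015],1],[[0,0,0],[0,0,0.03],1],[[0,0,0],[0,0,0.03],1],[[0,0,0],[0,0,0.03],1],[[0,0,0],[0,0,0.03],1],[[0,0,0],[0,0,0.03],1]])

```text
time: 2.55
tool_pos: [674.3, 62.6, 175.7]
tcp_rot: [179.9, 0.0, 115.3]
ft_force: [0.4, -0.2, 0.7]
finger_gap: 85.4
```

Run:
```python
from hexr import *
s=sense();print(s['time'],s['tool_pos'].round(2),s['tcp_rot'].round(2),s['qd'].round(2))
c=camera_info("wrist");p,d=snapshot("wrist");cv2.imwrite("pics/w3.png",p)
C=cam("wrist",c)
a=hexfit(p,(265,125,130,130));print(a.tolist())
W=onz(C,a,55);w=W.mean(0);v=(W-w)[:,:2]
print(w.round(1),np.hypot(*v.T).round(1),(np.degrees(np.arctan2(v[:,1],v[:,0]))%60).round(1))
T=cam("top");print(tri(C,proj(C,w)[0],T,proj(T,[673.9,61.6,55])[0]))
m=cv2.inRange(cv2.cvtColor(p,cv2.COLOR_BGR2HSV),(12,110,40),(35,255,255))
ys,xs=np.nonzero(m[125:255,265:395]);Q=points(C,d,np.c_[xs+265,ys+125]);Q=Q[Q[:,2]>30];print("depth rim med",np.median(Q,0),len(Q))
```

```text
2.55 [674.31  62.58 175.72] [1.7994e+02 3.0000e-02 1.1534e+02] [-0.08  0.09  0.11 -0.05 -0.05  0.06]
[[326, 166], [353, 182], [352, 218], [324, 232], [297, 217], [296, 186]]
[675.   62.1  55. ] [30.4 29.3 28.9 29.3 28.6 27.7] [53.2  0.1 51.8 54.2 57.  56.9]
(array([674.97993204,  61.57993426,  52.66922434]), np.float64(0.7657691993650927))
depth rim med [675.29838354  62.66202528  55.22187214] 1820
```

View pics/w3.png

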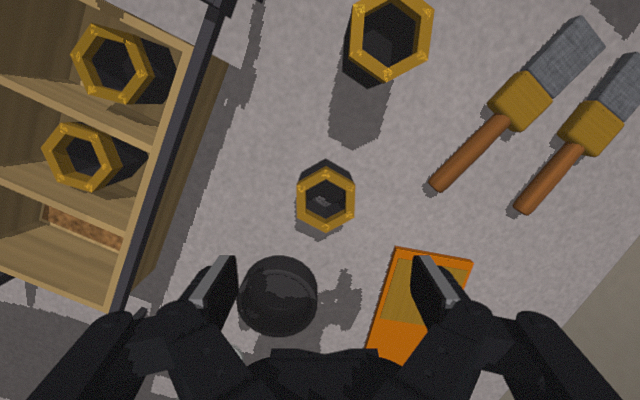

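The arm is settled. The planter is at about (675,62), its rim measures 53–55 high, and the jaws are square to its flats. I descend and grip at a height of about 38.

>>> jog_arm(plan=[[[0,0,0],[0,0,0.03],1],[[0,0,0],[0,0,0.06],1],[[0,0,0],[0,0,0.09],1],[[0,0,0],[0,0,0.115],1],[[0,0,0],[0,0,0.13],1],[[0,0,0],[0,0,0.139],1],[[0,0,0],[0,0,0.139],1],[[0,0,0],[0,0,0.139],0.2],[[0,0,0],[0,0,0.139],-1],[[0,0,0],[0,0,0.139],-1],[[0,0,0],[0,0,0.139],-1],[[0,0,0],[0,0,0.139],-1]], force=40)

```text
time: 4.1
tool_pos: [674.9, 62.5, 37.4]
tcp_rot: [179.9, 0.1, 115.3]
ft_force: [-0.4, -0.8, 5.9]
finger_gap: 49.6
```

>>> jog_arm(plan=[[[0,0,0],[0,0,0],-1],[[0,0,0],[0,0,0],-1]])

```text
time: 4.35
tool_pos: [674.9, 62.5, 37.4]
tcp_rot: [179.9, 0.1, 115.3]
ft_force: [-0.3, -0.5, 5.5]
finger_gap: 49.6
```

Gripped at 49.6 mm, which matches the flats. Lifting.

>>> jog_arm(plan=[[[0,0,0],[0,0,-0.02],-1],[[0,0,0],[0,0,-0.05],-1],[[0,0,0],[0,0,-0.09],-1],[[0,0,0],[0,0,-0.12],-1],[[0,0,0],[0,0,-0.13],-1],[[0,0,0],[0,0,-0.13],-1],[[0,0,0],[0,0,-0.13],-1],[[0,0,0],[0,0,-0.13],-1]])

```text
time: 5.35
tool_pos: [673.0, 62.5, 163.9]
tcp_rot: [-179.8, -0.1, 115.3]
ft_force: [0.2, 0.3, -1.7]
finger_gap: 49.3
```

Run:
```python
from hexr import *
s=sense();print(s['time'],s['tool_pos'].round(2),s['tcp_rot'].round(2),s['ft_force'],s['finger_gap'])
p,d=snapshot("wrist");cv2.imwrite("pics/w4.png",p)
p,d=snapshot("side");cv2.imwrite("pics/s4.png",p)
print(mv([674,62.5,166],115.3,[474.2,-67.6,166],89.2))
```

```text
5.35 [672.96  62.49 163.94] [-1.7984e+02 -7.0000e-02  1.1534e+02] [ 0.23205194  0.28107301 -1.72074282] 49.271213898775805
(array([-0.0322, -0.2362, -0.    ]), 26.099999999999994)
```

View pics/s4.png

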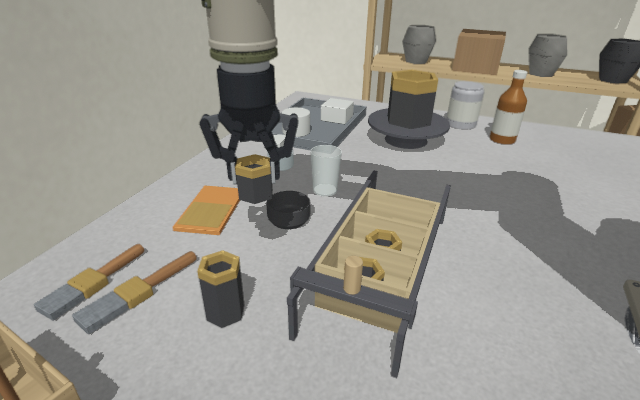

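View pics/w4.png

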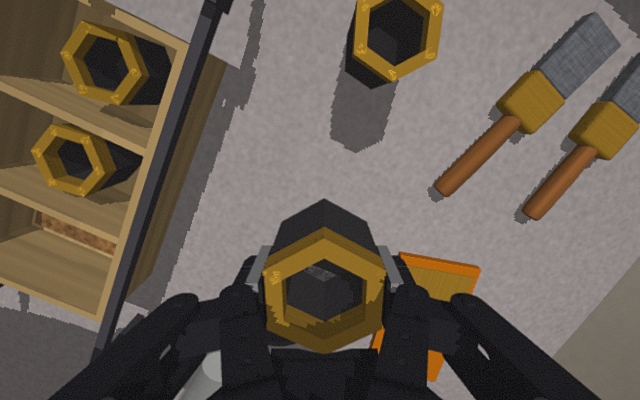

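The planter hangs level in the fingers and the row neighbours were not disturbed. I move it over the empty place.

>>> jog_arm(plan=[[[0,0,3],[-0.003,-0.02,0],-1],[[0,0,8],[-0.008,-0.06,0],-1],[[0,0,14],[-0.014,-0.11,0],-1],[[0,0,19],[-0.022,-0.16,0],-1],[[0,0,24],[-0.028,-0.205,0],-1],[[0,0,26.1],[-0.031,-0.228,0],-1],[[0,0,26.1],[-0.0322,-0.2362,0],-1],[[0,0,26.1],[-0.0322,-0.2362,0],-1],[[0,0,26.1],[-0.0322,-0.2362,0],-1],[[0,0,26.1],[-0.0322,-0.2362,0],-1],[[0,0,26.1],[-0.0322,-0.2362,0],-1]])

```text
time: 6.82
tool_pos: [474.6, -67.4, 165.9]
tcp_rot: [-180.0, -0.0, 89.3]
ft_force: [0.1, 0.1, -1.2]
finger_gap: 49.6
```

Run:
```python
from hexr import *
s=sense();print(s['time'],s['tool_pos'].round(2),s['tcp_rot'].round(2),s['ft_force'],s['finger_gap'],s['qd'].round(1))
c=camera_info("wrist");print(c)
p,d=snapshot("wrist");cv2.imwrite("pics/w5.png",p);np.save("pics/w5.npy",d)
p,d=snapshot("side");cv2.imwrite("pics/s5.png",p)
p,d=snapshot("top");cv2.imwrite("pics/t5.png",p)
```

```text
6.825 [474.56 -67.36 165.87] [-179.99   -0.     89.28] [ 0.14991184  0.08563251 -1.17579887] 49.575010884055025 [-0.2 -0.2  0.1 -0.   0.1 -0. ]
{'fov_y': 67.51056827033348, 'cx': 323.8849966241865, 'cy': 200.73025144651777, 'dist_coeffs': array([-0.02395825,  0.        ,  0.        ,  0.        ,  0.        ]), 'origin': array([475.07137818,  10.22260266, 291.62061444]), 'orientation': array([ 1.62354313e+02, -8.75218872e-03, -7.49225687e-01])}
```

View pics/s5.png

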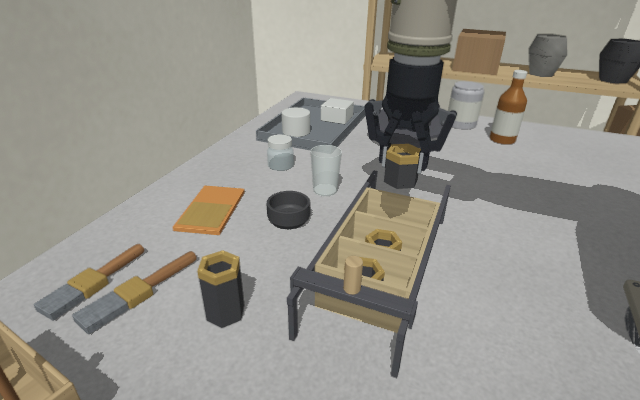

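View pics/w5.png

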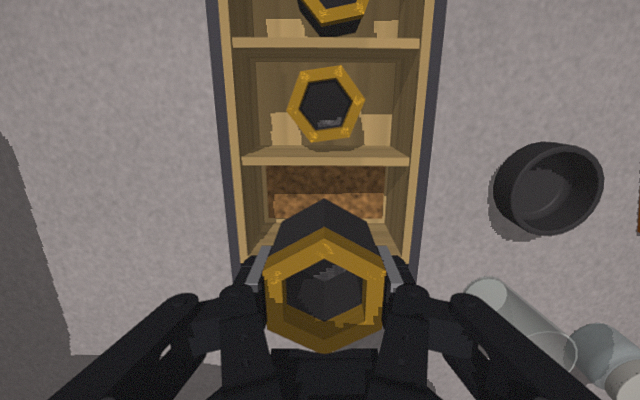

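Looking down on the place, the divider tops run at rows about 40 and 157, between walls at u about 240 and 410. I zoom in to get the edges.

Run:
```python
import cv2
p=cv2.imread("pics/w5.png")
cv2.imwrite("pics/w5z.png",cv2.resize(p[20:280,200:450],None,fx=3.0,fy=2.3,interpolation=cv2.INTER_CUBIC))
```

```text
(no output)
```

View pics/w5z.png

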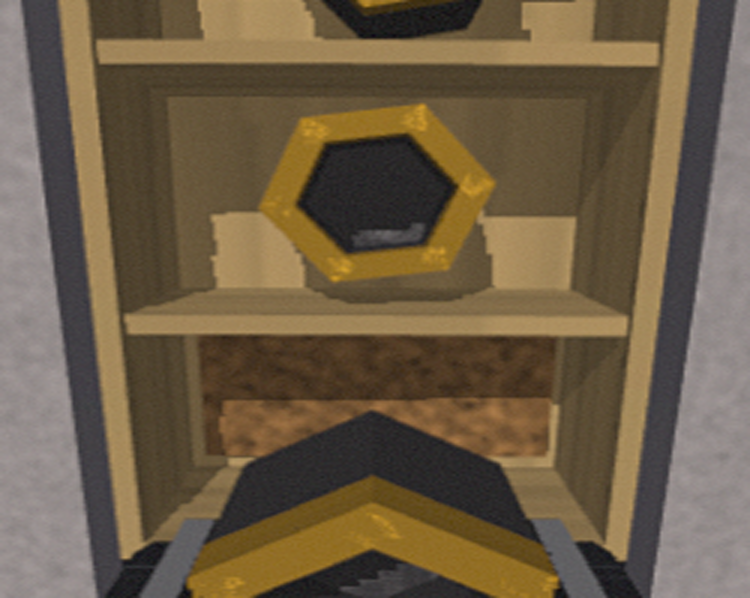

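View pics/t5.png

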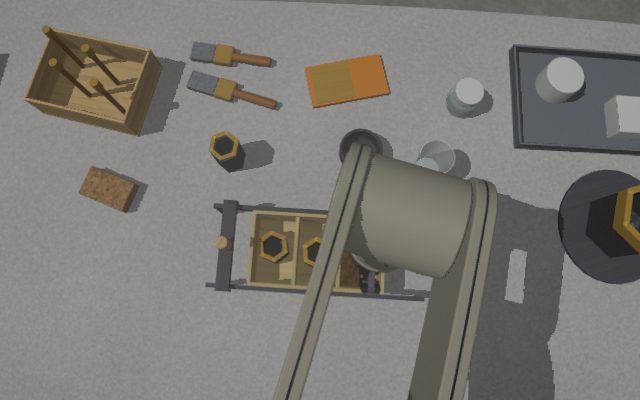

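Run:
```python
from hexr import *
C=cam("wrist"); f=lambda q:np.array(q)/[3.0,2.3]+[200,20]
Z=80
up=onz(C,f([(98,53),(658,54)]),Z); lo=onz(C,f([(128,325),(628,324)]),Z)
print(up.round(1),lo.round(1)); print("mid",up.mean(0),lo.mean(0))
# wall inner edges lines, left & right
L=onz(C,f([(97,40),(143,540)]),Z);R=onz(C,f([(658,54),(612,540)]),Z)
print(L.round(1),R.round(1))
# pad edges at z=11, floor at 8
print("pad",onz(C,f([(200,400),(556,400),(222,458),(552,458)]),11).round(1))
T=cam("top");o=np.array([200,180])
# dividers in top0z: tops
print("top",onz(T,np.array([(275,105),(263,290),(396,112),(385,300)])/2.8+o,80).round(1))
# triangulate lower divider/wall junctions: (388,112)...
print(tri(C,f([(628,324)])[0],T,np.array([396,112])/2.8+o), tri(C,f([(128,325)])[0],T,np.array([385,300])/2.8+o))
# held planter rim
print("heldrim",onz(C,[(323.5,232),(263,262),(386,262)],165.9-37.4+55).round(1))
```

```text
[[417.1  49.5  80. ]
 [536.7  47.7  80. ]] [[416.5 -27.   80. ]
 [535.4 -28.3  80. ]]
mid [476.85811911  48.57728768  80.        ] [475.96079011 -27.61085498  80.        ]
[[ 417.2   52.8   80. ]
 [ 413.3 -101.2   80. ]] [[ 536.7   47.7   80. ]
 [ 536.7 -102.9   80. ]]
pad [[417.9 -71.5  11. ]
 [534.  -73.1  11. ]
 [423.4 -97.9  11. ]
 [533.9 -99.5  11. ]]
top [[533.4  48.1  80. ]
 [416.7  49.5  80. ]
 [532.4 -29.1  80. ]
 [414.1 -26.5  80. ]]
(array([532.22462841, -27.78200452,  87.74819676]), np.float64(2.7142811362076986)) (array([414.47698502, -27.42662688,  73.73603934]), np.float64(1.3841805874891275))
heldrim [[474.1 -37.2 183.5]
 [449.4 -50.2 183.5]
 [499.4 -50.8 183.5]]
```

The place centre comes out at about (475,-67.2), and the hand is within 1 mm of that. Lowering to just above the pad.

>>> jog_arm(plan=[[[0,0,0],[0,0,0.015],-1],[[0,0,0],[0,0,0.035],-1],[[0,0,0],[0,0,0.055],-1],[[0,0,0],[0,0,0.075],-1],[[0,0,0],[0,0,0.092],-1],[[0,0,0],[0,0,0.103],-1],[[0,0,0],[0,0,0.109],-1],[[0,0,0],[0,0,0.111],-1],[[0,0,0],[0,0,0.111],-1],[[0,0,0],[0,0,0.111],-1]])

```text
time: 8.22
tool_pos: [474.8, -67.8, 55.6]
tcp_rot: [179.9, 0.0, 89.2]
ft_force: [-0.4, 0.2, -1.1]
finger_gap: 49.4
```

>>> jog_arm(plan=[[[0,0,0],[0,0,0.0015],-1],[[0,0,0],[0,0,0.003],-1],[[0,0,0],[0,0,0.0045],-1],[[0,0,0],[0,0,0.006],-1],[[0,0,0],[0,0,0.006],-1],[[0,0,0],[0,0,0.006],-1]])

```text
time: 8.98
tool_pos: [474.3, -67.7, 49.0]
tcp_rot: [-180.0, 0.0, 89.2]
ft_force: [-0.8, -0.6, -2.0]
finger_gap: 49.6
```

Not touching yet. I creep down to light contact.

>>> jog_arm(plan=[[[0,0,0],[0,0,0.0005],-1],[[0,0,0],[0,0,0.001],-1],[[0,0,0],[0,0,0.001],-1],[[0,0,0],[0,0,0.001],-1]])

```text
time: 9.48
tool_pos: [474.4, -67.7, 48.3]
tcp_rot: [180.0, 0.0, 89.2]
ft_force: [-3.1, 0.8, 5.5]
finger_gap: 49.5
```

>>> jog_arm(plan=[[[0,0,0],[0,0,0.0005],-1],[[0,0,0],[0,0,0.001],-1],[[0,0,0],[0,0,0.001],-1],[[0,0,0],[0,0,0.001],-1]])

```text
time: 9.98
tool_pos: [474.6, -67.7, 48.3]
tcp_rot: [180.0, 0.0, 89.2]
ft_force: [-8.6, 1.9, 15.9]
finger_gap: 49.4
```

In contact at about 48.3, where the pad should be (37.4 + 11). I unload slightly and open part-way.

>>> jog_arm(plan=[[[0,0,0],[0,0,-0.001],-1],[[0,0,0],[0,0,-0.001],-1],[[0,0,0],[0,0,-0.001],0.3],[[0,0,0],[0,0,-0.001],0.4],[[0,0,0],[0,0,-0.001],0.5],[[0,0,0],[0,0,-0.001],0.5],[[0,0,0],[0,0,-0.001],0.5]])

```text
time: 10.85
tool_pos: [474.3, -67.7, 48.0]
tcp_rot: [-180.0, 0.0, 89.2]
ft_force: [-0.2, -0.5, 0.6]
finger_gap: 64.0
```

>>> jog_arm(plan=[[[0,0,0],[0,0,-0.01],0.5],[[0,0,0],[0,0,-0.03],0.5],[[0,0,0],[0,0,-0.06],0.5],[[0,0,0],[0,0,-0.09],0.5],[[0,0,0],[0,0,-0.12],0.5],[[0,0,0],[0,0,-0.145],0.5],[[0,0,0],[0,0,-0.152],0.5],[[0,0,0],[0,0,-0.152],0.5],[[0,0,0],[0,0,-0.152],0.5]])

```text
time: 11.98
tool_pos: [473.6, -67.5, 198.7]
tcp_rot: [-179.9, -0.0, 89.2]
ft_force: [-0.7, -0.3, 0.6]
finger_gap: 64.4
```

Run:
```python
from hexr import *
p,d=snapshot("side");cv2.imwrite("pics/s6.png",p)
c=camera_info("wrist");p,d=snapshot("wrist");cv2.imwrite("pics/w6.png",p)
print(mv([474.2,-67.6,200],89.2,[477.8,171,200],-0.8+0))
print(mv([474.2,-67.6,200],89.2,[477.8,171,200],179.2))
print(sense()['joint_pos'].round(1))
```

```text
(array([0.2386, 0.0003, 0.    ]), 90.0)
(array([0.2386, 0.0003, 0.    ]), -90.0)
[-14.3 -10.  107.7   0.   82.4 -13.5]
```

View pics/s6.png

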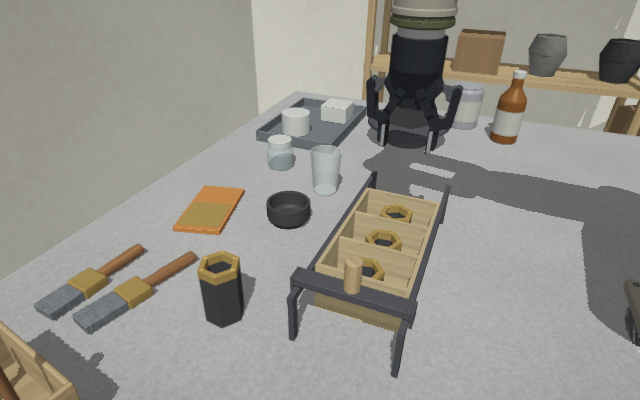

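View pics/w6.png

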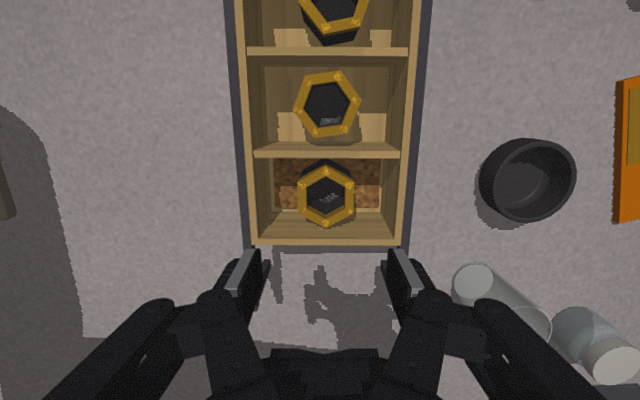

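The planter stands upright on the cork in the end place, rim at (326,195) in the wrist view, clear of the walls and below the rim. Next I go above the knob with the jaws turned along the box's length.

>>> jog_arm(plan=[[[0,0,8],[0.01,0,0],0.6],[[0,0,17],[0.035,0,0],0.6],[[0,0,26],[0.065,0,0],0.6],[[0,0,35],[0.095,0,0],0.6],[[0,0,44],[0.125,0,0],0.6],[[0,0,53],[0.155,0,0],0.6],[[0,0,62],[0.185,0,0],0.6],[[0,0,71],[0.21,0,0],0.6],[[0,0,80],[0.23,0,0],0.6],[[0,0,86],[0.237,0,0],0.6],[[0,0,90],[0.239,0,0],0.6],[[0,0,90],[0.239,0,0],0.6]])

```text
time: 13.58
tool_pos: [477.0, 171.4, 199.1]
tcp_rot: [180.0, 0.1, -0.7]
ft_force: [1.1, 0.8, -0.4]
finger_gap: 68.7
```

>>> jog_arm(plan=[[[0,0,0],[0,0,0],0.6],[[0,0,0],[0,0,0],0.6],[[0,0,0],[0,0,0],0.6],[[0,0,0],[0,0,0],0.6]])

```text
time: 14.08
tool_pos: [477.5, 171.2, 200.0]
tcp_rot: [-180.0, -0.0, -0.8]
ft_force: [-0.6, 0.5, 0.2]
finger_gap: 68.4
```

Run:
```python
from hexr import *
s=sense();print(s['time'],s['tool_pos'].round(2),s['tcp_rot'].round(2),s['joint_pos'].round(1))
c=camera_info("wrist");p,d=snapshot("wrist");cv2.imwrite("pics/w7.png",p)
C=cam("wrist",c);print(proj(C,[[477.5,171,140],[477.5,171,123],[477.5,171,95]]))
vv,uu=np.mgrid[0:400,0:640];P=points(C,d,np.c_[uu.ravel(),vv.ravel()])
m=(P[:,2]>133)&(P[:,2]<145)&(abs(P[:,0]-477)<20)&(abs(P[:,1]-171)<20)
q=P[m];print(len(q),np.median(q,0),(q.min(0)+q.max(0))/2,q.max(0)-q.min(0))
# knob top by colour-free: ring of pixels
uv=np.c_[uu.ravel(),vv.ravel()][m];(x,y),r=cv2.minEnclosingCircle(uv.astype(np.float32));print("circ",x,y,r,onz(C,[(x,y)],140))
T=cam("top");print(tri(C,(x,y),T,(59/2.8+200,175/2.8+180)))
```

```text
14.075 [477.49 171.22 200.03] [-180.     -0.     -0.76] [ 13.9  -5.4 103.4  -0.   82.  104.7]
[[324.29561374 226.44225449]
 [324.25321124 217.42070999]
 [324.19565165 205.17864639]]
811 [480.60445071 171.05292863 139.84421581] [479.38733862 170.79137445 137.40834649] [22.14283961 21.11808569  8.72833111]
circ 324.5 221.8913116455078 16.285619735717773 [[480.76900638 170.82019899 140.        ]]
(array([477.49433271, 171.48688513, 132.50757515]), np.float64(1.40856280351978))
```

View pics/w7.png

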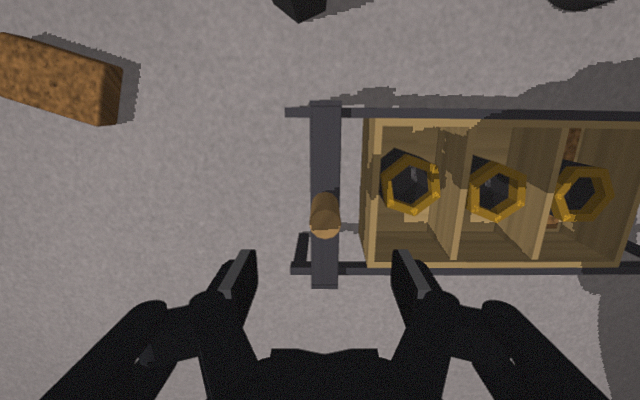

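The knob's top is at about (325,227), giving roughly (478,171). All three planters stand in the box. I descend and grip the knob.

>>> jog_arm(plan=[[[0,0,0],[0,0,0.02],0.6],[[0,0,0],[0,0,0.045],0.6],[[0,0,0],[0.001,0,0.065],0.6],[[0,0,0],[0.001,0,0.075],0.6],[[0,0,0],[0.001,0,0.079],0.6],[[0,0,0],[0.001,0,0.079],0.2],[[0,0,0],[0.001,0,0.079],-0.2],[[0,0,0],[0.001,0,0.079],-0.4],[[0,0,0],[0.001,0,0.079],-1],[[0,0,0],[0.001,0,0.079],-1],[[0,0,0],[0.001,0,0.079],-1],[[0,0,0],[0.001,0,0.079],-1]], force=20)

```text
time: 15.62
tool_pos: [478.8, 171.4, 121.6]
tcp_rot: [-180.0, -0.1, -0.8]
ft_force: [-2.0, -0.2, 6.3]
finger_gap: 21.6
```

Run:
```python
from hexr import *
s=sense();print(s['time'],s['tool_pos'].round(2),s['tcp_rot'].round(2),s['ft_force'].round(1),s['wrist_torque'].round(2),s['finger_gap'])
# travel along box y: yaw -0.7; to box y -165 from centre (475.4,10.9)
for yaw in(-.6,-.8,-1.): 
    e=np.array([-np.sin(np.radians(yaw)),np.cos(np.radians(yaw))]); print(np.array([475.2,10.8])-165*e,np.array([475.2,10.8])+165*e)
```

```text
15.625 [478.84 171.37 121.62] [-1.7999e+02 -5.0000e-02 -7.6000e-01] [-2.  -0.2  6.3] [-0.06  0.27 -0.01] 21.562210769723972
[ 473.47215562 -154.19095295] [476.92784438 175.79095295]
[ 472.89624024 -154.18391646] [477.50375976 175.78391646]
[ 472.32035294 -154.1748697 ] [478.07964706 175.7748697 ]
```

Gripped at 21.6 mm. I slide along the box's -y, which is tool +y, in stages.

>>> jog_arm(plan=[[[0,0,0],[0,0.004,0],-1],[[0,0,0],[0,0.012,0],-1],[[0,0,0],[0,0.024,0],-1],[[0,0,0],[0,0.036,0],-1],[[0,0,0],[0,0.048,0],-1],[[0,0,0],[0,0.06,0],-1],[[0,0,0],[0,0.072,0],-1],[[0,0,0],[0,0.084,0],-1],[[0,0,0],[0,0.096,0],-1],[[0,0,0],[0,0.108,0],-1],[[0,0,0],[0,0.12,0],-1],[[0,0,0],[0,0.13,0],-1]])

```text
time: 17.12
tool_pos: [476.5, 41.2, 121.6]
tcp_rot: [-180.0, 0.0, -0.8]
ft_force: [-5.1, 2.7, 9.2]
finger_gap: 21.0
```

```bash
python3 -c "
from hexr import *
s=sense();print(s['time'],s['tool_pos'].round(2),s['tcp_rot'].round(2),s['ft_force'].round(1),s['wrist_torque'].round(2),s['finger_gap'])
p,d=snapshot('side');cv2.imwrite('pics/s8.png',p)"
```

```text
17.125 [476.54  41.18 121.6 ] [-1.7997e+02  2.0000e-02 -7.6000e-01] [-5.1  2.7  9.2] [0.23 0.75 0.03] 21.02849424906725
```

View pics/s8.png

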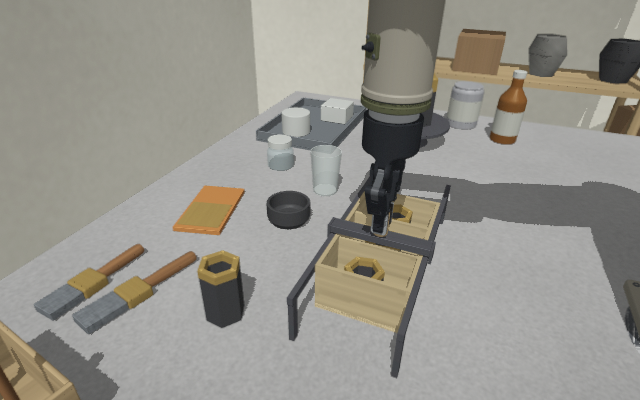

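The bar is moving with the hand, now over the middle place. There is a small sideways force of -5 N, so I trim x and go on.

>>> jog_arm(plan=[[[0,0,0],[0,0.006,0],-1],[[0,0,0],[-0.001,0.018,0],-1],[[0,0,0],[-0.001,0.032,0],-1],[[0,0,0],[-0.001,0.047,0],-1],[[0,0,0],[-0.001,0.062,0],-1],[[0,0,0],[-0.0015,0.077,0],-1],[[0,0,0],[-0.0015,0.092,0],-1],[[0,0,0],[-0.0015,0.107,0],-1],[[0,0,0],[-0.0015,0.122,0],-1],[[0,0,0],[-0.002,0.137,0],-1],[[0,0,0],[-0.002,0.15,0],-1],[[0,0,0],[-0.002,0.16,0],-1]])

```text
time: 18.68
tool_pos: [473.6, -119.8, 121.7]
tcp_rot: [180.0, -0.1, -0.8]
ft_force: [5.3, 1.0, 4.6]
finger_gap: 21.1
```

>>> jog_arm(plan=[[[0,0,0],[0,0.006,0],-1],[[0,0,0],[0,0.012,0],-1],[[0,0,0],[0,0.018,0],-1],[[0,0,0],[0,0.023,0],-1],[[0,0,0],[0,0.027,0],-1],[[0,0,0],[0,0.029,0],-1],[[0,0,0],[0,0.03,0],-1],[[0,0,0],[0,0.03,0],-1],[[0,0,0],[0,0.03,0],-1]])

```text
time: 19.8
tool_pos: [473.0, -149.4, 121.6]
tcp_rot: [180.0, -0.1, -0.8]
ft_force: [4.6, 0.3, 4.9]
finger_gap: 21.1
```

Now I creep towards the stop, watching the y force.

>>> jog_arm(plan=[[[0,0,0],[0.0005,0.001,0],-1],[[0,0,0],[0.0005,0.002,0],-1],[[0,0,0],[0.0005,0.003,0],-1],[[0,0,0],[0.0005,0.003,0],-1],[[0,0,0],[0.0005,0.003,0],-1]])

```text
time: 20.42
tool_pos: [473.0, -152.4, 121.6]
tcp_rot: [180.0, -0.1, -0.8]
ft_force: [1.6, 0.8, 7.2]
finger_gap: 21.5
```

>>> jog_arm(plan=[[[0,0,0],[0,0.0005,0],-1],[[0,0,0],[0,0.001,0],-1],[[0,0,0],[0,0.0015,0],-1],[[0,0,0],[0,0.0015,0],-1],[[0,0,0],[0,0.0015,0],-1]])

```text
time: 21.05
tool_pos: [472.9, -153.8, 121.6]
tcp_rot: [180.0, -0.1, -0.8]
ft_force: [1.7, 1.4, 7.9]
finger_gap: 21.5
```

>>> jog_arm(plan=[[[0,0,0],[0,0.0005,0],-1],[[0,0,0],[0,0.001,0],-1],[[0,0,0],[0,0.001,0],-1],[[0,0,0],[0,0.001,0],-1]])

```text
time: 21.55
tool_pos: [473.0, -154.1, 121.6]
tcp_rot: [-180.0, -0.0, -0.8]
ft_force: [1.7, 4.6, 9.2]
finger_gap: 21.5
```

>>> jog_arm(plan=[[[0,0,0],[0,0.0005,0],-1],[[0,0,0],[0,0.001,0],-1],[[0,0,0],[0,0.001,0],-1],[[0,0,0],[0,0.001,0],-1]])

```text
time: 22.05
tool_pos: [473.0, -154.2, 121.6]
tcp_rot: [-179.9, -0.0, -0.7]
ft_force: [1.4, 10.1, 10.3]
finger_gap: 21.3
```

At the stop: y force 10 N, and y = -154.2 as predicted. I take off the load, open and rise.

>>> jog_arm(plan=[[[0,0,0],[0,-0.001,0],-1],[[0,0,0],[0,-0.001,0],-0.3],[[0,0,0],[0,-0.001,0],0],[[0,0,0],[0,-0.001,0],0.4],[[0,0,0],[0,-0.001,0],0.6],[[0,0,0],[0,-0.001,0],0.6],[[0,0,0],[0,-0.001,-0.01],0.6],[[0,0,0],[0,-0.001,-0.03],0.6],[[0,0,0],[0,-0.001,-0.06],0.6],[[0,0,0],[0,-0.001,-0.09],0.6],[[0,0,0],[0,-0.001,-0.12],0.6],[[0,0,0],[0,-0.001,-0.14],0.6]])

```text
time: 23.55
tool_pos: [473.1, -154.4, 263.5]
tcp_rot: [179.9, -0.1, -0.8]
ft_force: [0.3, 0.4, 0.4]
finger_gap: 68.6
```

>>> jog_arm(plan=[[[0,0,0],[-0.02,0.03,-0.01],0.6],[[0,0,0],[-0.05,0.08,-0.01],0.6],[[0,0,0],[-0.06,0.13,-0.01],0.6],[[0,0,0],[-0.06,0.17,-0.01],0.6],[[0,0,0],[-0.06,0.18,-0.01],0.6],[[0,0,0],[-0.06,0.18,-0.01],0.6],[[0,0,0],[-0.06,0.18,-0.01],0.6],[[0,0,0],[-0.06,0.18,-0.01],0.6],[[0,0,0],[-0.06,0.18,-0.01],0.6]])

```text
time: 24.68
tool_pos: [410.5, -332.7, 271.2]
tcp_rot: [180.0, -0.0, -0.7]
ft_force: [0.1, 0.6, 0.4]
finger_gap: 68.0
```

Run:
```python
from hexr import *
s=sense();print(s['time'],s['tool_pos'].round(2),s['ft_force'].round(1),s['qd'].round(1))
for n in("top","side"):
    C=cam(n);p,d=snapshot(n);cv2.imwrite(f"pics/{n}9.png",p)
    vv,uu=np.mgrid[0:400,0:640];P=points(C,d,np.c_[uu.ravel(),vv.ravel()])
    for y0,z0,z1 in((-154,130,145),(-154,85,98),(-67,60,72)):
        m=(P[:,2]>z0)&(P[:,2]<z1)&(abs(P[:,0]-474)<(30 if z0!=85 else 90))&(abs(P[:,1]-y0)<35);q=P[m]
        if len(q):print(n,y0,z0,len(q),np.median(q,0).round(1),((q.min(0)+q.max(0))/2).round(1))
```

```text
24.675 [ 410.52 -332.66  271.2 ] [0.1 0.6 0.4] [-0.3  0.2 -0.  -0.1 -0.1 -0.1]
top -154 130 145 [ 470.9 -152.3  138.9] [ 470.9 -152.6  136.2]
top -154 85 1197 [ 460.7 -151.5   94.1] [ 472.  -152.6   91.6]
top -67 60 396 [472.1 -69.5  65.4] [474.9 -70.1  65.6]
side -154 130 91 [ 471.9 -146.4  137.2] [ 473.1 -151.2  135.1]
side -154 85 823 [ 467.3 -144.4   92.9] [ 473.2 -152.8   91.5]
side -67 60 330 [470.5 -79.4  64.6] [473.3 -73.7  65.9]
```

View pics/top9.png

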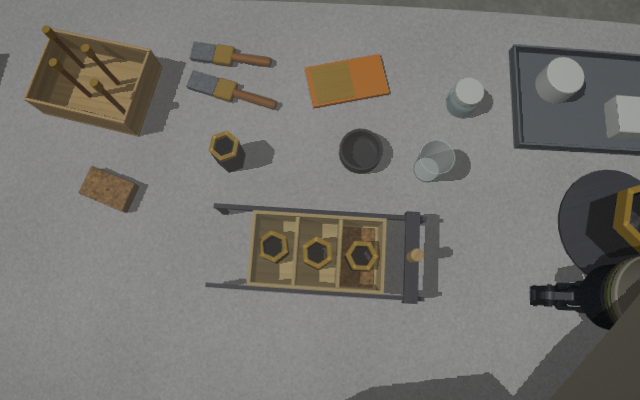

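View pics/side9.png

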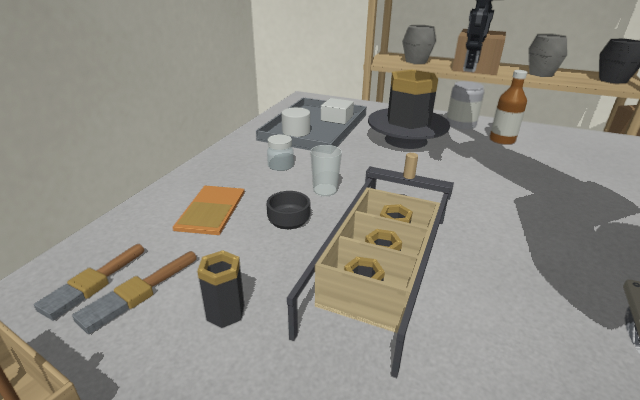

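The top view shows the bar at the far end, knob at (416,256), with all three low planters in the box and the third at (361,256). The side view agrees, and the arm is clear. Handing in.

```bash
python3 -c "
from bench import *
print(hand_in())"
```

```text
the job is handed in; nothing more can be done
None
```

The job is done and handed in at about 25 s of the 48 s allowed. I set the low hexagonal planter on the cork pad in the empty place. I then slid the bar by its knob over the whole box to the far stop, let go and moved the arm clear.

**What the last checks showed:**
- **Planter:** it stands upright near the middle of its place. Its rim reads about 65 to 66 mm high, against the box rim at 80 mm. Setting it down reached about 16 N of contact force before I released it.
- **Bar:** it slid past all three planters without catching. It met the stop at y = -154.2 mm, where the hand felt 10 N, and it stayed there.
- **Surroundings:** the other things on the table look undisturbed, and the hand's last force reading was about zero.

**What disagreed:**
- My first two wrist pictures were taken before the arm had settled and put the planter up to 7 mm off. I discarded them and measured again before the grasp.
- The final depth readings put the knob 2 to 3 mm and the planter 2 to 6 mm away in y from where the hand left them. I put this down to calibration error and partial views of both things.

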